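# Sort the plaster model stones into their trays

### The arm

A 7-joint arm with a two-finger parallel gripper is mounted at the origin on the work surface. World frame = base frame: x ahead of the robot, y to its left, z up, the work surface at z = 0. Lengths are in m, angles in rad, forces in N, time in s.
With the tool pointing down it reaches from about 0.4 to 0.875 m from the base axis. Payload 19.3 kg.
Tool frame: the origin (TCP) lies midway between the tips of the shut fingers; the grasp point (between the pads) lies 19 mm behind it (bot.pinch_z is the distance from the TCP to the grasp point, in m); z points along the fingers, y is the line along which they close (so a half turn about z gives the same grasp; the last joint's range is limited). The gripper opens to 85 mm and grips with 20 to 120 N. Pads are 22 mm wide; open, the fingers measure 114 mm over their backs; the gripper's body (76 mm by 85 mm) begins 54 mm behind the grasp point. The pads swing forward as they close: fully open they stand 13 mm farther back than shut.
Start: joints at [-1.23, 0.521, -0.036, 1.599, 0.021, 1.021, -0.113], TCP at [0.25, 0.573, 0.231] pointing down, gripper open.
Joint ranges: [-2.91, 2.91], [-0.3, 2.13], [-1.5, 1.42], [0.17, 2.43], [-1.26, 4.41], [0.16, 1.93], [-2.52, 2.52]. Speed limits (rad/s): [1.89, 1.89, 2.39, 2.39, 3.01, 3.01, 3.01].

### API

Orientations are given as [roll, pitch, yaw] about the fixed x, y, z axes, in that order (R = Rz(yaw) Ry(pitch) Rx(roll)).
In Python, from workcell import observe, viewer, bot gives the robot as it stands. The module is installed in compiled form; this text tells all that it offers.
- The arm moves only by the tool play_rows, never from a script. Its argument "motion" is a list of rows, each a list of 7 numbers: the shift along the tool's x, y, z in cm, then the turn, a rotation vector about the tool's x, y, z in rad, then the opening, from -1 (shut) to 1 (fully open), so that 0 is half open. A call has exactly 5 rows; each row is the pose to reach, as a shift and turn from the pose commanded when the call began, along the tool's axes at that moment; what a row does not reach only later rows make up. A row lasts 1/10 s, in which the tool goes at most 50 mm and 8.59 degrees, less where a joint would pass 70% of its speed; a pose out of reach is approached as far as the arm can. A call with a gripper value outside its range is refused whole. The fingers move at their own pace and stop on an object; "squeeze" is the grip in N (left out, the last holds). Time passes only in rows, so rows that repeat a pose let the fingers close, or fill a call up. It gives the time, the measured TCP pose, the force, the opening and the grip force at its end, in the units of the state.
- observe(): the state, without advancing time (a new reading comes with each control period).
- viewer.grab_frame(name): name is "scene" or "top" or "wrist"; returns (picture, depth): 480x640x3 uint8, red, green, blue; 480x640 float32, m along the optical axis (not along the pixel's ray), 0 where there is no reading.
- viewer.camera_info(name): a dict with "fx", "fy", "cx", "cy" (pixels), "k1" (the pictures are not rectified: a ray, as slopes to the right and down, at radius r is drawn at 1 + k1 r^2 times it, then the intrinsics apply), "R" (3x3) and "t" (3): a world point X has camera coordinates R X + t. Camera axes: x right, y down, z forward; pixel columns grow to the right and rows downward; lengths in m; the calibration is good to about 2 mm. A picture is of the moment at which its call begins: read the wrist's pose just before it. camera_info takes no time and is no camera call; for the wrist camera it gives the pose at the moment of the call.
- bot.job_done(): hands the job in; it is judged then, once.
The state is a dict: "clock": time; "qpos": joint angles; "qd": joint speeds; "joint_efforts": joint torques, N m; "position": TCP position; "tool_rot": TCP orientation; "force": force on the tool from outside, world axes, zero at the start; "moment": the same for the moment, N m; "grip_width": finger opening in m; "finger_force": force on a finger pad.
Only numpy, scipy, OpenCV 4.12 (cv2) and the standard library are available. Lean on these libraries where they do the work, as an engineer would, in place of code of your own. Each camera call takes 0.05 s, during which the arm holds its last target. There are 200 camera calls.

### The job

Sort the five loose plaster stones into the cardboard trays before the model building goes on: both round drums into the round tray, both short blocks into the square tray, and the long lintel into the long narrow tray. Set every stone down flat on the tray's floor, the way up it stands now, beside its fellow and not on a wall or another stone, without dropping it. Leave the glue jar and the tape roll where they are.

Things in the scene. Friction and masses are not known exactly. Their poses are not given: they have to be found in the camera images.
- drum_a: a plaster column drum, an upright cylinder 40 mm across and 42 mm tall with fine vertical flutes, standing loose on the black table, 50 to 95 g. The two drums are alike. Origin: centre of its underside; z is up along its axis
- drum_b: the other plaster column drum, an upright cylinder 40 mm across and 42 mm tall with fine vertical flutes, standing loose on the black table, 50 to 95 g. The two drums are alike. Origin: centre of its underside; z is up along its axis
- block_a: a rectangular plaster building block, 50 mm long (its x) by 36 mm wide (its y) by 42 mm tall (z), standing loose on the black table, 75 to 135 g, edges slightly rounded. The two blocks are alike. Origin: centre of its underside
- block_b: the other rectangular plaster building block, 50 mm long (its x) by 36 mm wide (its y) by 42 mm tall (z), standing loose on the black table, 75 to 135 g, edges slightly rounded. The two blocks are alike. Origin: centre of its underside
- lintel: long plaster lintel bar, 110 mm long (its x) by 32 mm wide (its y) by 42 mm tall (z), lying loose on the black table, 140 to 260 g, edges slightly rounded. Origin: centre of its underside
- round_tray: round cardboard tray, 140 mm outside diameter, 132 mm inside: where both drums belong, side by side. Fixed to the table while you work; open at the top, floor 4 mm thick, walls 4 mm thick and only 12 mm high measured from the table. Origin: centre of its underside, at table height; z up.
- square_tray: square cardboard tray, 138 mm by 138 mm outside, 130 mm by 130 mm inside: where both blocks belong, side by side. Its x and y run parallel to its sides. Fixed to the table while you work; open at the top, floor 4 mm thick, walls 4 mm thick and only 12 mm high measured from the table. Origin: centre of its underside, at table height; z up.
- long_tray: long narrow cardboard tray, 158 mm (its x) by 74 mm (its y) outside, 150 mm by 66 mm inside: where the lintel belongs, lengthwise. Fixed to the table while you work; open at the top, floor 4 mm thick, walls 4 mm thick and only 12 mm high measured from the table. Origin: centre of its underside, at table height; z up.
- jar: bystander: squat white glue jar with a blue cap, 52 mm across, 55 mm tall, loose among the stones, not to be moved. Origin: centre of its underside
- tape: bystander: pale roll of tape lying flat, 80 mm outside and 56 mm inside diameter, 25 mm tall, loose among the stones, not to be moved. Origin: centre of its underside
Not all that is in view belongs to the job. What is shaped like the block_a but orange is not meant.

How it is judged:
By the outcome, as a careful person would: the job done as asked, in the order asked, and still so for the second after the job is handed in, with the robot touching nothing.
It also fails if it takes over 136 s, if anything falls off the work surface, if the arm or the gripper's body presses on something with over 40 N, if the wrist force passes 120 N, or if a joint passes its speed limit or range.

## Working session

There is one attempt and no reset: what is moved stays moved. The work goes in short steps, Python scripts to look and compute and a tool call to move; the robot and the scene stay as the last step left them, time stands still between calls to the robot, and variables do not carry over. Pictures are saved under pics/ and viewed, at most 14 in all, crops included, and the job is handed in when it is done.

Besides the shell and the picture viewer there is one more tool, called after "Call:" by a JSON object that holds its "name" and its "arguments". play_rows: Moves the arm, as the interface text tells. Its arguments: {"type":"object","properties":{"motion":{"type":"array"},"squeeze":{"type":"number"}},"required":["motion"]}

```bash
mkdir -p pics; cat > h.py <<'E'
import numpy as np, cv2
from workcell import observe, viewer, bot
def grab(n):
    ci=viewer.camera_info(n); p,d=viewer.grab_frame(n); return p,d,ci
def und(ci,uv):
    uv=np.atleast_2d(uv).astype(float)
    m=np.stack([(uv[:,0]-ci['cx'])/ci['fx'],(uv[:,1]-ci['cy'])/ci['fy']],1)
    s=m.copy()
    for _ in range(20): s=m/(1+ci['k1']*(s**2).sum(1,keepdims=True))
    return s
def onplane(ci,uv,z):
    s=und(ci,uv); R=np.array(ci['R']);t=np.array(ci['t'])
    d=np.c_[s,np.ones(len(s))]@R; c=-R.T@t
    return c+d*((z-c[2])/d[:,2])[:,None]
def cloud(ci,depth):
    h,w=depth.shape; v,u=np.mgrid[:h,:w]
    s=und(ci,np.c_[u.ravel(),v.ravel()]); R=np.array(ci['R']);t=np.array(ci['t'])
    P=(np.c_[s,np.ones(len(s))]*depth.reshape(-1,1)-t)@R
    return P.reshape(h,w,3)
E
python3 - <<'E'
from h import *
for n in('top','scene'):
    p,d,ci=grab(n); np.savez(f'{n}.npz',p=p,d=d); cv2.imwrite(f'pics/{n}0.png',p[:,:,::-1]); print(n,ci)
print(observe())
p,d,ci=grab('top'); P=cloud(ci,d); z=P[...,2]
m=((z>.03)&(z<.07)&(d>0)).astype(np.uint8)
n,l,s,c=cv2.connectedComponentsWithStats(m)
for i in range(1,n):
    if s[i,4]>60:
        k=l==i; print(i,c[i].round(),s[i],np.median(P[k],0).round(3),z[k].max().round(3),np.median(p[k],0))
E
```

```text
top {'fx': 485.8042162791717, 'fy': 485.8042162791717, 'cx': 320.9915074130663, 'cy': 239.0851165422787, 'k1': 0.027077676393482495, 'R': array([[-0.0176124 , -0.99980567, -0.00885609],
       [-0.99172483,  0.01859524, -0.12702788],
       [ 0.12716788,  0.00654554, -0.99185961]]), 't': array([0.00919661, 0.52158867, 1.15648173])}
scene {'fx': 458.03081679316796, 'fy': 458.03081679316796, 'cx': 322.4906853123727, 'cy': 241.88351252112645, 'k1': -0.026042419574115284, 'R': array([[ 0.87924718,  0.47627479,  0.00931216],
       [ 0.34867288, -0.63011676, -0.6938156 ],
       [-0.32457913,  0.61328231, -0.72009249]]), 't': array([-0.47331539, -0.15472776,  1.12992293])}
{'clock': 0.1, 'qpos': array([-1.2301926 ,  0.52195688, -0.03633817,  1.5999172 ,  0.02120967,
        1.02114306, -0.11278453]), 'qd': array([-1.29501294e-03, -1.18515880e-03, -2.44493374e-04, -3.11306000e-03,
       -8.13839862e-04,  1.88697445e-04, -7.52841626e-05]), 'joint_efforts': array([ 3.39257771e-03, -9.28485274e+01,  1.98374502e+00, -3.70532477e+01,
        1.81319792e-02,  5.18181652e-03, -3.94563955e-06]), 
[... 746 characters left out ...]
 [0.42  0.309 0.041] 0.048 [255. 255. 252.]
9 [265. 271.] [257 263  17  17 220] [0.445 0.136 0.041] 0.047 [255. 255. 252.]
10 [610. 269.] [596 263  27  17 204] [ 0.435 -0.673  0.064] 0.069 [233.  228.5 211. ]
12 [390. 280.] [379 269  22  24 322] [ 0.418 -0.164  0.041] 0.048 [255. 254. 252.]
13 [449. 281.] [439 269  22  25 332] [ 0.414 -0.306  0.041] 0.049 [255. 254. 252.]
20 [622. 289.] [603 280  37  16 137] [ 0.388 -0.694  0.064] 0.07 [193. 187. 168.]
27 [493. 302.] [481 290  24  24 342] [ 0.363 -0.406  0.041] 0.048 [255. 177.   0.]
45 [583. 365.] [573 338  39  65 466] [ 0.219 -0.591  0.051] 0.07 [225. 221. 202.]
47 [326. 433.] [289 423  74  35 361] [ 0.077 -0.004  0.041] 0.07 [85. 94. 78.]
```

View pics/top0.png

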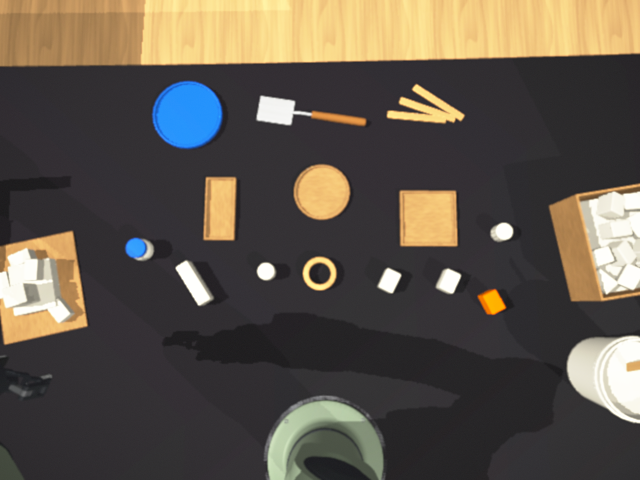

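View pics/scene0.png

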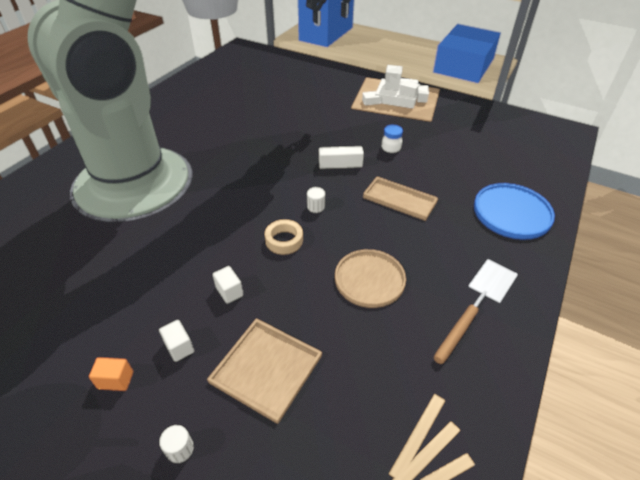

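Both views show lintel (195,283), drums (265,271) and (503,232), blocks (390,280) and (449,281), trays (220,208), (322,192), (428,218), tape (319,273), jar (138,248) and the orange decoy (491,302). Next, precise poses.

```bash
cat > meas.py <<'E'
from h import *
def rect(xy):
    (c,s,a)=cv2.minAreaRect((xy*1000).astype(np.float32)); 
    if s[0]<s[1]: s=s[::-1]; a+=90
    return np.round(c,1),np.round(s,1),round((a+90)%180-90,1)
def objs(n,seeds):
    p,d,ci=grab(n); P=cloud(ci,d); out={}
    hsv=cv2.cvtColor(p,cv2.COLOR_RGB2HSV)
    for k,(x,y,r) in seeds.items():
        near=(np.hypot(P[...,0]-x,P[...,1]-y)<r)&(d>0)
        if k.startswith('tr'):
            m=near&(hsv[...,1]>60)&(hsv[...,2]>60)&(P[...,2]<.025); zz=.012
        else:
            m=near&(abs(P[...,2]-.042)<.007)&(hsv[...,2]>150); zz=.042
        v,u=np.nonzero(m)
        cs,_=cv2.findContours(m.astype(np.uint8),cv2.RETR_EXTERNAL,cv2.CHAIN_APPROX_NONE)
        if not cs: print(n,k,'none');continue
        c=max(cs,key=cv2.contourArea)[:,0]
        xy=onplane(ci,c,zz)[:,:2]; ce,cr=cv2.minEnclosingCircle((xy*1000).astype(np.float32))
        Q=onplane(ci,np.c_[u,v],zz)[:,:2]
        print(n,k,'rect',*rect(xy),'circ',np.round(ce,1),round(cr,1),'mean',(Q.mean(0)*1000).round(1),'z',np.median(P[m][:,2]).round(4))
S=dict(lintel=(.42,.309,.085),drumL=(.445,.136,.04),drumR=(.53,-.441,.04),blkL=(.418,-.164,.05),blkR=(.414,-.306,.05))
E
python3 - <<'E'
from meas import *
p,d,ci=grab('top')
T={k:onplane(ci,uv,.01)[0] for k,uv in dict(trL=(220,208),trR=(322,192),trS=(428,218)).items()}
S.update({k:(v[0],v[1],.11) for k,v in T.items()})
objs('top',S); objs('scene',S)
print('jar',onplane(ci,(137,248),.055),'tape',onplane(ci,(319,273),.025))
E
```

```text
top lintel rect [420.1 310.1] [109.6  33.3] 31.0 circ [419.4 311.2] 56.1 mean [420.1 310.1] z 0.041
top drumL rect [445.  135.8] [38.7 38. ] -64.3 circ [445.  135.7] 20.2 mean [444.8 136. ] z 0.0411
top drumR rect [ 530.8 -440.8] [38.8 36.7] 88.9 circ [ 530.8 -440.8] 20.6 mean [ 530.7 -441.4] z 0.0407
top blkL rect [ 417.5 -163.9] [49.6 36.2] -27.8 circ [ 417.3 -164.2] 28.8 mean [ 417.5 -164.3] z 0.041
top blkR rect [ 414.  -306.5] [49.9 36.3] -27.1 circ [ 413.7 -307. ] 28.9 mean [ 413.5 -306.7] z 0.0411
top trL rect [608.7 253.6] [163.6  82.3] -1.1 circ [608.6 252.7] 89.9 mean [607.9 253.5] z 0.0036
top trR rect [644.7  -3.5] [144.2 144.1] -1.2 circ [645.7  -3.1] 73.5 mean [645.3  -3.2] z 0.0034
top trS rect [ 573.4 -268.5] [145.3 144.5] -2.2 circ [ 573.  -267.7] 99.9 mean [ 572.4 -267.9] z 0.0035
scene lintel rect [425.2 303.5] [108.5  38.8] 29.3 circ [424.6 303.1] 55.4 mean [423.  303.8] z 0.0407
scene drumL rect [449.2 130.5] [45.4 38.4] -61.7 circ [449.8 130.7] 23.1 mean [449.2 130.8] z 0.0406
scene drumR rect [ 535.7 -444.7] [40.4 39.3] -10.6 circ [ 536.3 -444.9] 20.9 mean [ 536.1 -445.4] z 0.0403
scene blkL rect [ 422.4 -167. ] [53.4 36.3] -27.2 circ [ 422.2 -166.6] 30.4 mean [ 422.6 -167.3] z 0.0405
scene blkR rect [ 419.6 -309.7] [53.7 34.6] -27.6 circ [ 419.9 -309. ] 29.8 mean [ 420.  -310.3] z 0.0402
scene trL rect [610.1 246.1] [164.3  94. ] -1.5 circ [610.9 246.9] 91.6 mean [612.4 245.1] z 0.0037
scene trR rect [649.1  -7.9] [148.2 142.3] -61.2 circ [648.6  -7.7] 75.9 mean [650.2 -10.9] z 0.0034
scene trS rect [ 576.1 -271. ] [145.  143.9] 88.7 circ [ 576.3 -271.1] 100.0 mean [ 578.3 -275.1] z 0.003
jar [[0.50561458 0.4409715  0.055     ]] tape [[0.43926498 0.00610763 0.025     ]]
```

```bash
cat > plan.py <<'E'
from h import *
from scipy.spatial.transform import Rotation as Ro
import sys
def plan(wps):
    """wps: (x,y,z mm, yaw deg); prints per-waypoint tool shift cm and rotvec, chained from measured pose"""
    s=observe(); p=s['position']*1000; R=Ro.from_euler('xyz',s['tool_rot'])
    print('now',p.round(1),np.degrees(s['tool_rot']).round(1),'w',round(s['grip_width'],4),'F',s['force'].round(1),'t',s['clock'],'q',s['qpos'].round(2))
    for x,y,z,w in wps:
        R2=Ro.from_euler('xyz',[np.pi,0,np.radians(w)]); q=np.array([x,y,z])
        print((x,y,z,w),(R.inv().apply(q-p)/10).round(2),(R.inv()*R2).as_rotvec().round(3)); p,R=q,R2
E
python3 -c "
from plan import *
plan([(320,440,200,130),(400,270,180,105),(445,136,130,90),(445,136,5,90)])"
```

```text
now [249.6 572.9 231.1] [-180.     0.   156.5] w 0.0854 F [-0.3  0.4 -0.7] t 0.3 q [-1.23  0.52 -0.04  1.6   0.02  1.02 -0.11]
(320, 440, 200, 130) [-11.76  -9.37   3.11] [-0.     0.     0.462]
(400, 270, 180, 105) [-18.17  -4.8    2.  ] [ 0.    -0.     0.436]
(445, 136, 130, 90) [-14.11   0.88   5.  ] [-0.    -0.     0.262]
(445, 136, 5, 90) [ 0.  -0.  12.5] [0. 0. 0.]
```

Call:
{"name": "play_rows", "arguments": {"motion": [[-2.4, -1.9, 0.6, 0, 0, 0.09, 1], [-4.7, -3.7, 1.2, 0, 0, 0.18, 1], [-7.1, -5.6, 1.9, 0, 0, 0.28, 1], [-9.4, -7.5, 2.5, 0, 0, 0.37, 1], [-11.8, -9.4, 3.1, 0, 0, 0.46, 1]], "squeeze": 35}}

```text
clock: 0.8
position: [0.3206, 0.4386, 0.2001]
tool_rot: [3.142, -0.0, 2.267]
force: [0.3, 0.5, 0.0]
grip_width: 0.0855
finger_force: 0.0
```

Call:
{"name": "play_rows", "arguments": {"motion": [[-3.6, -1, 0.4, 0, 0, 0.09, 1], [-7.3, -1.9, 0.8, 0, 0, 0.17, 1], [-10.9, -2.9, 1.2, 0, 0, 0.26, 1], [-14.5, -3.8, 1.6, 0, 0, 0.35, 1], [-18.2, -4.8, 2, 0, 0, 0.44, 1]]}}

```text
clock: 1.3
position: [0.4012, 0.2683, 0.1803]
tool_rot: [3.141, -0.0, 1.827]
force: [0.4, 0.3, 0.9]
grip_width: 0.0856
finger_force: 0.0
```

Call:
{"name": "play_rows", "arguments": {"motion": [[-3.5, 0.2, 1.3, 0, 0, 0.08, 1], [-7, 0.4, 2.5, 0, 0, 0.16, 1], [-10.5, 0.7, 3.8, 0, 0, 0.26, 1], [-14.1, 0.9, 5, 0, 0, 0.26, 1], [-14.1, 0.9, 5, 0, 0, 0.26, 1]]}}

```text
clock: 1.8
position: [0.4462, 0.1311, 0.1293]
tool_rot: [-3.141, 0.002, 1.565]
force: [0.2, 0.3, 0.0]
grip_width: 0.0855
finger_force: 0.0
```

```bash
python3 -c "
from plan import *
p,d,ci=grab('wrist'); cv2.imwrite('pics/w1.png',p[:,:,::-1])
plan([(445,136,130,90),(445,136,5,90)])"
```

```text
now [445.9 133.5 129.9] [-1.80e+02  1.00e-01  8.98e+01] w 0.0853 F [ 0.5  0.8 -0.4] t 1.85 q [-0.64  0.45  0.28  2.11 -0.21  0.61 -0.22]
(445, 136, 130, 90) [ 0.25 -0.09 -0.01] [-0.001  0.001 -0.004]
(445, 136, 5, 90) [ 0.  -0.  12.5] [0. 0. 0.]
```

View pics/w1.png

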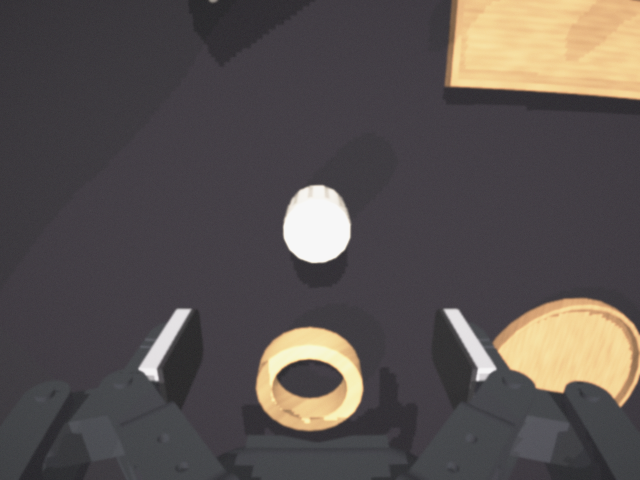

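The drum sits at (317,230), centred between the fingers, with the tape lower at (310,378). I'll cross-check the position with the wrist view.

```bash
python3 -c "
from meas import *
objs('wrist',dict(drumL=S['drumL']))
from plan import *
plan([(445,136,5,90)])"
```

```text
wrist drumL rect [445.1 137.2] [40.1 38.9] 89.9 circ [445.5 137. ] 20.6 mean [445.1 137.1] z 0.0417
now [445.8 135.1 130.2] [-180.     0.    89.9] w 0.0857 F [-0.3  1.7 -0.1] t 1.9 q [-0.64  0.45  0.28  2.11 -0.21  0.61 -0.22]
(445, 136, 5, 90) [ 0.09 -0.07 12.52] [-0.     0.    -0.002]
```

Call:
{"name": "play_rows", "arguments": {"motion": [[0.1, 0, 3.5, 0, 0, 0, 1], [0.1, 0, 7, 0, 0, 0, 1], [0.1, 0, 10, 0, 0, 0, 1], [0.1, 0, 12, 0, 0, 0, 1], [0.1, 0, 12.5, 0, 0, 0, 1]]}}

```text
clock: 2.4
position: [0.4447, 0.1376, 0.0038]
tool_rot: [-3.139, 0.0, 1.572]
force: [0.2, 0.7, 0.0]
grip_width: 0.0855
finger_force: 0.0
```

Call:
{"name": "play_rows", "arguments": {"motion": [[0, 0, 0, 0, 0, 0, 0.5], [0, 0, 0, 0, 0, 0, 0.2], [0, 0, 0, 0, 0, 0, 0], [0, 0, 0, 0, 0, 0, -0.4], [0, 0, 0, 0, 0, 0, -1]]}}

```text
clock: 2.9
position: [0.4462, 0.1371, 0.0064]
tool_rot: [3.14, -0.001, 1.571]
force: [-1.5, 1.1, 13.0]
grip_width: 0.0394
finger_force: 33.7
```

Call:
{"name": "play_rows", "arguments": {"motion": [[0, 0, 0, 0, 0, 0, -1], [0, 0, 0, 0, 0, 0, -1], [0, 0, 0, 0, 0, 0, -1], [0, 0, 0, 0, 0, 0, -1], [0, 0, 0, 0, 0, 0, -1]]}}

```text
clock: 3.4
position: [0.4463, 0.1371, 0.0064]
tool_rot: [3.14, -0.001, 1.571]
force: [-2.2, 0.4, 13.4]
grip_width: 0.0391
finger_force: 33.7
```

Call:
{"name": "play_rows", "arguments": {"motion": [[0, 0, -1, 0, 0, 0, -1], [0, 0, -3, 0, 0, 0, -1], [0, 0, -6, 0, 0, 0, -1], [0, 0, -9, 0, 0, 0, -1], [0, 0, -10, 0, 0, 0, -1]]}}

```text
clock: 3.9
position: [0.4466, 0.1369, 0.1085]
tool_rot: [3.138, -0.002, 1.57]
force: [-0.1, 1.3, -0.3]
grip_width: 0.0394
finger_force: 35.4
```

```bash
python3 -c "
from plan import *
p,d,ci=grab('wrist'); cv2.imwrite('pics/w2.png',p[:,:,::-1])
plan([(545,80,110,90),(645,25,90,90),(645,25,9,90)])"
```

```text
now [446.8 137.1 108.6] [ 1.798e+02 -1.000e-01  9.000e+01] w 0.039 F [ 1.3 -0.4  2.2] t 3.95 q [-0.63  0.49  0.27  2.12 -0.24  0.55 -0.19]
(545, 80, 110, 90) [-5.71  9.82 -0.12] [ 0.004 -0.002 -0.   ]
(645, 25, 90, 90) [-5.5 10.   2. ] [0. 0. 0.]
(645, 25, 9, 90) [ 0.  -0.   8.1] [0. 0. 0.]
```

View pics/w2.png

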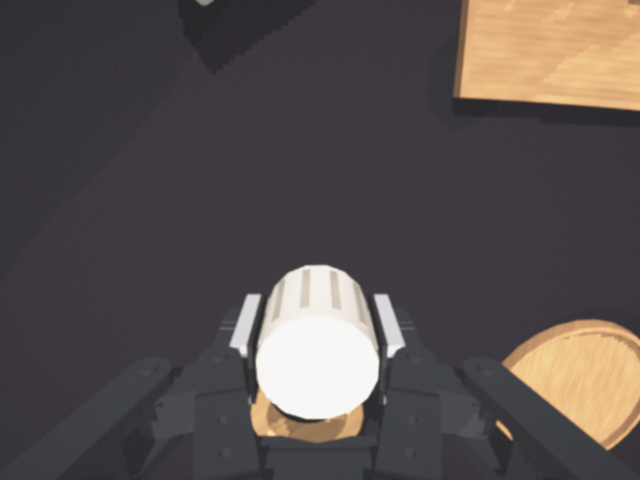

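The drum is held upright between the pads (x 260 to 385 px). Carrying it to the round tray.

Call:
{"name": "play_rows", "arguments": {"motion": [[-1.1, 2, 0, 0, 0, 0, -1], [-2.3, 4, 0, 0, 0, 0, -1], [-3.4, 6, 0, 0, 0, 0, -1], [-4.6, 8, 0, 0, 0, 0, -1], [-5.7, 9.8, 0, 0, 0, 0, -1]]}}

```text
clock: 4.45
position: [0.5443, 0.0789, 0.1048]
tool_rot: [-3.141, 0.0, 1.571]
force: [-0.4, 0.5, -0.3]
grip_width: 0.0393
finger_force: 35.4
```

Call:
{"name": "play_rows", "arguments": {"motion": [[-1.1, 2, 0.4, 0, 0, 0, -1], [-2.3, 4.5, 0.8, 0, 0, 0, -1], [-3.9, 7.5, 1.5, 0, 0, 0, -1], [-5.1, 9.4, 2, 0, 0, 0, -1], [-5.5, 10, 2, 0, 0, 0, -1]]}}

```text
clock: 4.95
position: [0.6444, 0.0228, 0.0838]
tool_rot: [-3.141, 0.001, 1.569]
force: [-1.3, 0.5, -0.8]
grip_width: 0.0391
finger_force: 35.5
```

Call:
{"name": "play_rows", "arguments": {"motion": [[0, 0, 2, 0, 0, 0, -1], [0, 0, 4, 0, 0, 0, -1], [0, 0, 5.5, 0, 0, 0, -1], [0, 0, 6.5, 0, 0, 0, -1], [0, 0, 6.5, 0, 0, 0, -1]]}}

```text
clock: 5.45
position: [0.6428, 0.0247, 0.0191]
tool_rot: [-3.14, 0.0, 1.571]
force: [-0.6, 0.2, -0.3]
grip_width: 0.0391
finger_force: 35.5
```

```bash
python3 -c "
from plan import *
plan([(645,25,12,90)]);plan([(645,25,12,90)])"
```

```text
now [642.8  24.7  19.1] [-179.9    0.    90. ] w 0.0391 F [-0.6  0.2 -0.3] t 5.45 q [-0.27  0.84  0.21  1.68 -0.26  0.65  0.09]
(645, 25, 12, 90) [0.03 0.22 0.71] [-0.002  0.     0.   ]
now [642.8  24.7  19.1] [-179.9    0.    90. ] w 0.0391 F [-0.6  0.2 -0.3] t 5.45 q [-0.27  0.84  0.21  1.68 -0.26  0.65  0.09]
(645, 25, 12, 90) [0.03 0.22 0.71] [-0.002  0.     0.   ]
```

Call:
{"name": "play_rows", "arguments": {"motion": [[0, 0.1, 0.2, 0, 0, 0, -1], [0, 0.2, 0.4, 0, 0, 0, -1], [0, 0.2, 0.6, 0, 0, 0, -1], [0, 0.2, 0.6, 0, 0, 0, -1], [0, 0.2, 0.6, 0, 0, 0, -1]]}}

```text
clock: 5.95
position: [0.6458, 0.0246, 0.0145]
tool_rot: [3.141, -0.0, 1.571]
force: [0.3, -0.7, -0.2]
grip_width: 0.0392
finger_force: 35.5
```

Call:
{"name": "play_rows", "arguments": {"motion": [[0, 0, 0.05, 0, 0, 0, -1], [0, 0, 0.1, 0, 0, 0, -1], [0, 0, 0.1, 0, 0, 0, -1], [0, 0, 0.1, 0, 0, 0, -1], [0, 0, 0.1, 0, 0, 0, -1]]}}

```text
clock: 6.45
position: [0.6457, 0.0246, 0.0133]
tool_rot: [-3.142, 0.0, 1.571]
force: [0.8, 0.1, -0.4]
grip_width: 0.0395
finger_force: 35.5
```

Call:
{"name": "play_rows", "arguments": {"motion": [[0, 0, 0.05, 0, 0, 0, -1], [0, 0, 0.1, 0, 0, 0, -1], [0, 0, 0.15, 0, 0, 0, -1], [0, 0, 0.15, 0, 0, 0, -1], [0, 0, 0.15, 0, 0, 0, -1]]}}

```text
clock: 6.95
position: [0.6457, 0.0246, 0.0118]
tool_rot: [-3.142, 0.0, 1.571]
force: [-0.0, 0.1, -0.3]
grip_width: 0.0395
finger_force: 35.5
```

Call:
{"name": "play_rows", "arguments": {"motion": [[0, 0, 0.05, 0, 0, 0, -1], [0, 0, 0.1, 0, 0, 0, -1], [0, 0, 0.1, 0, 0, 0, -1], [0, 0, 0.1, 0, 0, 0, -1], [0, 0, 0.1, 0, 0, 0, -1]]}}

```text
clock: 7.45
position: [0.6457, 0.0246, 0.0108]
tool_rot: [3.142, 0.0, 1.571]
force: [-0.1, -0.6, -0.1]
grip_width: 0.0395
finger_force: 35.5
```

Call:
{"name": "play_rows", "arguments": {"motion": [[0, 0, 0.03, 0, 0, 0, -1], [0, 0, 0.07, 0, 0, 0, -1], [0, 0, 0.1, 0, 0, 0, -1], [0, 0, 0.1, 0, 0, 0, -1], [0, 0, 0.1, 0, 0, 0, -1]]}}

```text
clock: 7.95
position: [0.6458, 0.0246, 0.0105]
tool_rot: [3.141, -0.0, 1.571]
force: [-5.2, 0.1, 12.6]
grip_width: 0.039
finger_force: 36.8
```

Call:
{"name": "play_rows", "arguments": {"motion": [[0, 0, 0.02, 0, 0, 0, -1], [0, 0, 0.04, 0, 0, 0, -1], [0, 0, 0.06, 0, 0, 0, -1], [0, 0, 0.06, 0, 0, 0, -1], [0, 0, 0.06, 0, 0, 0, -1]]}}

```text
clock: 8.45
position: [0.6458, 0.0246, 0.0105]
tool_rot: [3.141, -0.0, 1.571]
force: [-9.4, 0.7, 22.1]
grip_width: 0.0392
finger_force: 37.6
```

Call:
{"name": "play_rows", "arguments": {"motion": [[0, 0, -0.05, 0, 0, 0, -1], [0, 0, -0.1, 0, 0, 0, 0], [0, 0, -0.1, 0, 0, 0, 0.5], [0, 0, -0.1, 0, 0, 0, 0.5], [0, 0, -0.1, 0, 0, 0, 0.5]]}}

```text
clock: 8.95
position: [0.6456, 0.0246, 0.01]
tool_rot: [-3.141, 0.0, 1.571]
force: [-0.0, -0.1, -0.1]
grip_width: 0.0642
finger_force: 0.0
```

Call:
{"name": "play_rows", "arguments": {"motion": [[0, 0, -0.5, 0, 0, 0, 0.5], [0, 0, -3, 0, 0, 0, 0.5], [0, 0, -7, 0, 0, 0, 0.7], [0, 0, -11, 0, 0, 0, 1], [0, 0, -13, 0, 0, 0, 1]]}}

```text
clock: 9.45
position: [0.6468, 0.0245, 0.144]
tool_rot: [3.138, -0.0, 1.57]
force: [0.1, -0.5, -0.8]
grip_width: 0.0854
finger_force: 0.0
```

```bash
python3 -c "
from plan import *
p,d,ci=grab('wrist'); cv2.imwrite('pics/w3.png',p[:,:,::-1])
plan([(610,-130,160,80),(570,-290,160,65),(531,-441,110,50),(531,-441,7,50)])"
```

```text
now [647.7  24.5 146. ] [179.6  -0.   90. ] w 0.0854 F [ 1.3 -0.8  3.7] t 9.5 q [-0.31  0.67  0.27  1.63 -0.22  0.87  0.05]
(610, -130, 160, 80) [-15.45  -3.76  -1.43] [ 0.006 -0.001  0.174]
(570, -290, 160, 65) [-16.45  -1.16  -0.  ] [-0.    -0.     0.262]
(531, -441, 110, 50) [-15.33   2.85   5.  ] [ 0.    -0.     0.262]
(531, -441, 7, 50) [ 0.  -0.  10.3] [0. 0. 0.]
```

View pics/w3.png

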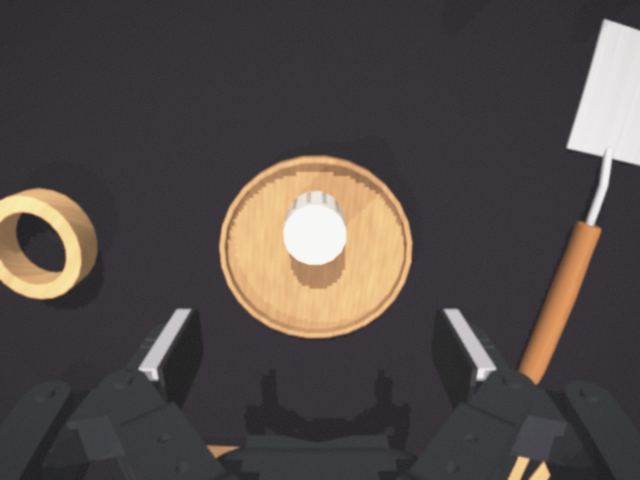

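The drum stands upright in the tray (top face at (315,235), flutes visible above it); tray centre is about (316,246). I'll measure it before moving on.

```bash
python3 -c "
from meas import *
objs('wrist',dict(d=(.646,.0246,.035),trR=(.645,-.003,.1)))
objs('top',dict(trR=(.645,-.003,.1),d=(.646,.0246,.035)))
"
```

```text
wrist d rect [644.7  23.3] [41.5 40.1] -65.5 circ [644.9  23.8] 21.4 mean [644.8  23.8] z 0.0456
wrist trR rect [645.6  -2.6] [141.  140.5] -50.2 circ [645.6  -2.1] 71.4 mean [ 6.457e+02 -5.000e-01] z 0.0039
top trR rect [643.5 -54. ] [128.8  42.9] -1.4 circ [644.  -35.1] 64.4 mean [643.2 -50.5] z 0.0037
top d none
```

Call:
{"name": "play_rows", "arguments": {"motion": [[-3, -0.8, -0.3, 0, 0, 0.04, 1], [-6.2, -1.5, -0.6, 0, 0, 0.08, 1], [-9.3, -2.2, -1, 0, 0, 0.12, 1], [-12.4, -3, -1.4, 0, 0, 0.16, 1], [-15.5, -3.8, -1.4, 0, 0, 0.17, 1]]}}

```text
clock: 10.1
position: [0.607, -0.1316, 0.1537]
tool_rot: [-3.141, 0.0, 1.399]
force: [-0.1, 0.0, 1.2]
grip_width: 0.0851
finger_force: 0.0
```

Call:
{"name": "play_rows", "arguments": {"motion": [[-3.3, -0.2, 0, 0, 0, 0.05, 1], [-6.6, -0.4, 0, 0, 0, 0.1, 1], [-9.9, -0.7, 0, 0, 0, 0.16, 1], [-13.2, -0.9, 0, 0, 0, 0.21, 1], [-16.5, -1.2, 0, 0, 0, 0.26, 1]]}}

```text
clock: 10.6
position: [0.5671, -0.292, 0.1532]
tool_rot: [-3.14, 0.0, 1.139]
force: [0.3, -0.1, -0.6]
grip_width: 0.0857
finger_force: 0.0
```

Call:
{"name": "play_rows", "arguments": {"motion": [[-3.3, 0.6, 1, 0, 0, 0.06, 1], [-6.6, 1.2, 2, 0, 0, 0.12, 1], [-9.9, 1.8, 3, 0, 0, 0.18, 1], [-13.2, 2.4, 4, 0, 0, 0.24, 1], [-15.3, 2.8, 4, 0, 0, 0.26, 1]]}}

```text
clock: 11.1
position: [0.5273, -0.4435, 0.1116]
tool_rot: [-3.138, 0.001, 0.877]
force: [0.3, 0.3, 1.0]
grip_width: 0.0851
finger_force: 0.0
```

Call:
{"name": "play_rows", "arguments": {"motion": [[0, 0, 0, 0, 0, 0, 1], [0, 0, 0, 0, 0, 0, 1], [0, 0, 0, 0, 0, 0, 1], [0, 0, 0, 0, 0, 0, 1], [0, 0, 0, 0, 0, 0, 1]]}}

```text
clock: 11.6
position: [0.5301, -0.441, 0.1143]
tool_rot: [3.142, -0.0, 0.882]
force: [-0.8, 0.5, -0.1]
grip_width: 0.0852
finger_force: 0.0
```

```bash
python3 -c "
from meas import *
objs('wrist',dict(drumR=S['drumR']))
from plan import *
plan([(531,-441,7,50)])"
```

```text
wrist drumR rect [ 533.1 -442.4] [40.6 38.8] 49.3 circ [ 533.  -442.2] 20.6 mean [ 533.3 -442.1] z 0.0417
now [ 530.  -441.2  114.3] [180.   -0.   50.5] w 0.0855 F [-0.4 -0.6  0.1] t 11.65 q [ 0.36  0.8   0.42  1.52 -0.38  0.91  0.21]
(531, -441, 7, 50) [ 0.08  0.07 10.73] [ 0.    -0.     0.009]
```

Call:
{"name": "play_rows", "arguments": {"motion": [[0.1, 0.2, 3, 0, 0, 0, 1], [0.1, 0.2, 6, 0, 0, 0, 1], [0.1, 0.2, 9, 0, 0, 0, 1], [0.1, 0.2, 10.5, 0, 0, 0, 1], [0.1, 0.2, 10.5, 0, 0, 0, 1]]}}

```text
clock: 12.15
position: [0.531, -0.4414, 0.0075]
tool_rot: [-3.139, 0.0, 0.881]
force: [0.5, -0.0, 0.1]
grip_width: 0.0849
finger_force: 0.0
```

Call:
{"name": "play_rows", "arguments": {"motion": [[0, 0, 0, 0, 0, 0, 0.5], [0, 0, 0, 0, 0, 0, 0.2], [0, 0, 0, 0, 0, 0, 0], [0, 0, 0, 0, 0, 0, -0.4], [0, 0, 0, 0, 0, 0, -1]]}}

```text
clock: 12.65
position: [0.5323, -0.4426, 0.0106]
tool_rot: [3.14, -0.0, 0.881]
force: [-1.9, 1.8, 10.3]
grip_width: 0.0395
finger_force: 34.3
```

Call:
{"name": "play_rows", "arguments": {"motion": [[0, 0, 0, 0, 0, 0, -1], [0, 0, 0, 0, 0, 0, -1], [0, 0, 0, 0, 0, 0, -1], [0, 0, 0, 0, 0, 0, -1], [0, 0, 0, 0, 0, 0, -1]]}}

```text
clock: 13.15
position: [0.5323, -0.4426, 0.0106]
tool_rot: [3.14, -0.0, 0.881]
force: [-0.3, 0.8, 9.8]
grip_width: 0.039
finger_force: 34.3
```

Call:
{"name": "play_rows", "arguments": {"motion": [[0, 0, -1, 0, 0, 0, -1], [0, 0, -3, 0, 0, 0, -1], [0, 0, -6, 0, 0, 0, -1], [0, 0, -9, 0, 0, 0, -1], [0, 0, -11, 0, 0, 0, -1]]}}

```text
clock: 13.65
position: [0.5322, -0.4428, 0.1224]
tool_rot: [3.139, -0.0, 0.881]
force: [0.2, -0.2, -0.9]
grip_width: 0.0386
finger_force: 35.4
```

```bash
python3 -c "
from plan import *
plan([(570,-300,130,65),(610,-160,130,80),(645,-29,110,90),(645,-29,20,90)])"
```

```text
now [ 532.2 -442.8  122.4] [179.9  -0.   50.5] w 0.0386 F [ 0.2 -0.2 -0.9] t 13.65 q [ 0.36  0.79  0.43  1.51 -0.38  0.92  0.21]
(570, -300, 130, 65) [13.41 -6.17 -0.78] [ 0.002  0.    -0.254]
(610, -160, 130, 80) [14.38 -2.29 -0.  ] [ 0.     0.    -0.262]
(645, -29, 110, 90) [13.51  1.17  2.  ] [-0.     0.    -0.175]
(645, -29, 20, 90) [ 0. -0.  9.] [0. 0. 0.]
```

Call:
{"name": "play_rows", "arguments": {"motion": [[2.7, -1.2, -0.2, 0, 0, -0.05, -1], [5.4, -2.5, -0.3, 0, 0, -0.1, -1], [8, -3.7, -0.5, 0, 0, -0.15, -1], [10.7, -4.9, -0.6, 0, 0, -0.2, -1], [13.4, -6.2, -0.8, 0, 0, -0.25, -1]]}}

```text
clock: 14.15
position: [0.5696, -0.2984, 0.1282]
tool_rot: [3.141, -0.0, 1.133]
force: [-0.8, -0.6, -1.3]
grip_width: 0.039
finger_force: 35.4
```

Call:
{"name": "play_rows", "arguments": {"motion": [[2.9, -0.5, 0, 0, 0, -0.05, -1], [5.8, -0.9, 0, 0, 0, -0.1, -1], [8.6, -1.4, 0, 0, 0, -0.16, -1], [11.5, -1.8, 0, 0, 0, -0.21, -1], [14.4, -2.3, 0, 0, 0, -0.26, -1]]}}

```text
clock: 14.65
position: [0.6102, -0.1583, 0.1282]
tool_rot: [3.141, 0.0, 1.393]
force: [0.3, -0.2, -0.7]
grip_width: 0.0392
finger_force: 35.4
```

Call:
{"name": "play_rows", "arguments": {"motion": [[3.2, 0.3, 0.5, 0, 0, -0.05, -1], [6.5, 0.6, 1, 0, 0, -0.1, -1], [9.8, 0.8, 1.5, 0, 0, -0.15, -1], [12.5, 1.1, 2, 0, 0, -0.175, -1], [13.5, 1.2, 2, 0, 0, -0.175, -1]]}}

```text
clock: 15.15
position: [0.6462, -0.0252, 0.1073]
tool_rot: [-3.142, -0.001, 1.57]
force: [0.4, -0.2, -0.4]
grip_width: 0.039
finger_force: 35.4
```

Call:
{"name": "play_rows", "arguments": {"motion": [[0, 0, 0, 0, 0, 0, -1], [0, 0, 3, 0, 0, 0, -1], [0, 0, 5.5, 0, 0, 0, -1], [0, 0, 7, 0, 0, 0, -1], [0, 0, 7, 0, 0, 0, -1]]}}

```text
clock: 15.65
position: [0.6447, -0.03, 0.0359]
tool_rot: [-3.139, 0.001, 1.564]
force: [0.2, 0.5, -0.6]
grip_width: 0.0392
finger_force: 35.4
```

```bash
python3 -c "
from plan import *
grab('top')
plan([(645,-29,16,90)])"
```

```text
now [645.5 -29.8  37.3] [-180.     0.    89.6] w 0.0388 F [0.9 0.2 0. ] t 15.7 q [-0.2   0.81  0.23  1.67 -0.27  0.69  0.17]
(645, -29, 16, 90) [ 0.08 -0.05  2.13] [-0.001  0.001 -0.006]
```

Call:
{"name": "play_rows", "arguments": {"motion": [[0.1, 0, 0.7, 0, 0, 0, -1], [0.1, 0, 1.4, 0, 0, 0, -1], [0.1, 0, 2, 0, 0, 0, -1], [0.1, 0, 2, 0, 0, 0, -1], [0.1, 0, 2, 0, 0, 0, -1]]}}

```text
clock: 16.2
position: [0.6458, -0.0277, 0.0172]
tool_rot: [-3.141, 0.0, 1.566]
force: [-0.2, 0.4, 0.3]
grip_width: 0.0388
finger_force: 35.4
```

Call:
{"name": "play_rows", "arguments": {"motion": [[0, 0, 0.05, 0, 0, 0, -1], [0, 0, 0.1, 0, 0, 0, -1], [0, 0, 0.15, 0, 0, 0, -1], [0, 0, 0.15, 0, 0, 0, -1], [0, 0, 0.15, 0, 0, 0, -1]]}}

```text
clock: 16.7
position: [0.6458, -0.0277, 0.0157]
tool_rot: [3.142, 0.0, 1.566]
force: [0.6, 0.5, -0.8]
grip_width: 0.0391
finger_force: 35.4
```

Call:
{"name": "play_rows", "arguments": {"motion": [[0, 0, 0.03, 0, 0, 0, -1], [0, 0, 0.06, 0, 0, 0, -1], [0, 0, 0.1, 0, 0, 0, -1], [0, 0, 0.1, 0, 0, 0, -1], [0, 0, 0.1, 0, 0, 0, -1]]}}

```text
clock: 17.2
position: [0.6458, -0.0277, 0.0147]
tool_rot: [-3.142, 0.0, 1.566]
force: [-0.3, -0.4, -1.3]
grip_width: 0.0392
finger_force: 35.6
```

Call:
{"name": "play_rows", "arguments": {"motion": [[0, 0, 0.02, 0, 0, 0, -1], [0, 0, 0.05, 0, 0, 0, -1], [0, 0, 0.08, 0, 0, 0, -1], [0, 0, 0.08, 0, 0, 0, -1], [0, 0, 0.08, 0, 0, 0, -1]]}}

```text
clock: 17.7
position: [0.6458, -0.0277, 0.0146]
tool_rot: [3.141, -0.0, 1.566]
force: [-5.2, 0.8, 13.1]
grip_width: 0.0389
finger_force: 36.8
```

Call:
{"name": "play_rows", "arguments": {"motion": [[0, 0, -0.05, 0, 0, 0, -1], [0, 0, -0.05, 0, 0, 0, 0], [0, 0, -0.05, 0, 0, 0, 0.5], [0, 0, -0.05, 0, 0, 0, 0.5], [0, 0, -0.05, 0, 0, 0, 0.5]]}}

```text
clock: 18.2
position: [0.6458, -0.0277, 0.0143]
tool_rot: [-3.142, 0.0, 1.566]
force: [-0.6, 0.5, -0.3]
grip_width: 0.0639
finger_force: 0.0
```

Call:
{"name": "play_rows", "arguments": {"motion": [[0, 0, -0.5, 0, 0, 0, 0.5], [0, 0, -3, 0, 0, 0, 0.5], [0, 0, -7, 0, 0, 0, 0.7], [0, 0, -11, 0, 0, 0, 1], [0, 0, -13, 0, 0, 0, 1]]}}

```text
clock: 18.7
position: [0.6469, -0.0279, 0.1482]
tool_rot: [3.138, -0.0, 1.565]
force: [-0.1, 0.6, -0.4]
grip_width: 0.0852
finger_force: 0.0
```

```bash
python3 -c "
from meas import *
objs('wrist',dict(d1=(.646,.0246,.03),d2=(.646,-.0277,.03)))
from plan import *
plan([(520,-80,150,121),(417.5,-164,115,152.5),(417.5,-164,9,152.5)])"
```

```text
wrist d1 rect [645.2  23.1] [39.6 38.8] 88.4 circ [644.8  23.1] 20.3 mean [645.   23.2] z 0.0457
wrist d2 rect [644.9 -27.7] [41.8 39.6] 84.4 circ [644.8 -27.5] 21.2 mean [644.9 -27.3] z 0.0456
now [647.8 -28.  150.2] [179.6  -0.   89.7] w 0.0855 F [ 2.5 -0.1  3.9] t 18.75 q [-0.23  0.66  0.29  1.62 -0.23  0.88  0.13]
(520, -80, 150, 121) [ -5.27 -12.75  -0.06] [ 0.006  0.001 -0.546]
(417.5, -164, 115, 152.5) [ -1.92 -13.11   3.5 ] [-0.    0.   -0.55]
(417.5, -164, 9, 152.5) [-0.  -0.  10.6] [0. 0. 0.]
```

Both drums stand upright in the tray (tops at z ≈ 45.7 mm). Next, the first block.

Call:
{"name": "play_rows", "arguments": {"motion": [[-1, -2.5, 0, 0, 0, -0.11, 1], [-2.1, -5.1, 0, 0, 0, -0.22, 1], [-3.2, -7.7, 0, 0, 0, -0.33, 1], [-4.2, -10.2, 0, 0, 0, -0.44, 1], [-5.3, -12.8, 0, 0, 0, -0.55, 1]]}}

```text
clock: 19.25
position: [0.5165, -0.0803, 0.1446]
tool_rot: [3.141, 0.0, 2.121]
force: [0.8, -0.6, -0.5]
grip_width: 0.0853
finger_force: 0.0
```

Call:
{"name": "play_rows", "arguments": {"motion": [[-0.4, -2.6, 0.7, 0, 0, -0.11, 1], [-0.8, -5.2, 1.4, 0, 0, -0.22, 1], [-1.2, -7.9, 2.1, 0, 0, -0.33, 1], [-1.6, -10.5, 2.8, 0, 0, -0.44, 1], [-1.9, -13.1, 3.5, 0, 0, -0.55, 1]]}}

```text
clock: 19.75
position: [0.4146, -0.1649, 0.1094]
tool_rot: [3.142, 0.001, 2.67]
force: [0.7, -1.1, -0.9]
grip_width: 0.0854
finger_force: 0.0
```

Call:
{"name": "play_rows", "arguments": {"motion": [[0, 0, 0, 0, 0, 0, 1], [0, 0, 0, 0, 0, 0, 1], [0, 0, 0, 0, 0, 0, 1], [0, 0, 0, 0, 0, 0, 1], [0, 0, 0, 0, 0, 0, 1]]}}

```text
clock: 20.25
position: [0.4158, -0.1637, 0.1095]
tool_rot: [3.142, 0.0, 2.666]
force: [0.4, 0.1, -0.9]
grip_width: 0.0856
finger_force: 0.0
```

```bash
python3 -c "
from meas import *
objs('wrist',dict(blkL=S['blkL']))
from plan import *
plan([(417.5,-164,9,152.5)])"
```

```text
wrist blkL rect [ 416. -163.] [50.1 35.4] -27.3 circ [ 416.5 -163.3] 29.5 mean [ 415.5 -162.7] z 0.0416
now [ 415.7 -163.8  109.5] [180.    0.  152.8] w 0.0852 F [0.5 0.4 0.8] t 20.3 q [ 0.26  0.44 -0.02  2.16  0.02  0.54  1.32]
(417.5, -164, 9, 152.5) [-0.16  0.06 10.05] [0.    0.    0.005]
```

Call:
{"name": "play_rows", "arguments": {"motion": [[0, 0, 3, 0, 0, 0, 1], [0, 0, 6, 0, 0, 0, 1], [0, 0, 9, 0, 0, 0, 1], [0, 0, 10, 0, 0, 0, 1], [0, 0, 10, 0, 0, 0, 1]]}}

```text
clock: 20.8
position: [0.4148, -0.1638, 0.0086]
tool_rot: [-3.141, -0.002, 2.666]
force: [-0.5, -0.8, 0.5]
grip_width: 0.0856
finger_force: 0.0
```

Call:
{"name": "play_rows", "arguments": {"motion": [[0, 0, 0, 0, 0, 0, 0.5], [0, 0, 0, 0, 0, 0, 0.2], [0, 0, 0, 0, 0, 0, 0], [0, 0, 0, 0, 0, 0, -0.4], [0, 0, 0, 0, 0, 0, -1]]}}

```text
clock: 21.3
position: [0.4159, -0.1643, 0.0103]
tool_rot: [3.141, 0.001, 2.666]
force: [-2.7, 1.6, 15.5]
grip_width: 0.0356
finger_force: 33.6
```

Call:
{"name": "play_rows", "arguments": {"motion": [[0, 0, 0, 0, 0, 0, -1], [0, 0, 0, 0, 0, 0, -1], [0, 0, 0, 0, 0, 0, -1], [0, 0, 0, 0, 0, 0, -1], [0, 0, 0, 0, 0, 0, -1]]}}

```text
clock: 21.8
position: [0.4159, -0.1643, 0.0103]
tool_rot: [3.141, 0.001, 2.666]
force: [-1.3, 2.2, 15.9]
grip_width: 0.0359
finger_force: 33.6
```

Call:
{"name": "play_rows", "arguments": {"motion": [[0, 0, -1, 0, 0, 0, -1], [0, 0, -3, 0, 0, 0, -1], [0, 0, -6, 0, 0, 0, -1], [0, 0, -9, 0, 0, 0, -1], [0, 0, -10, 0, 0, 0, -1]]}}

```text
clock: 22.3
position: [0.4162, -0.1646, 0.1124]
tool_rot: [3.141, 0.004, 2.665]
force: [-0.5, -0.6, -0.3]
grip_width: 0.0354
finger_force: 36.1
```

```bash
python3 -c "
from plan import *
plan([(495,-200,115,120),(574,-238,110,88),(574,-238,25,88)])"
```

```text
now [ 416.2 -164.6  112.4] [180.    0.2 152.7] w 0.0354 F [-0.5 -0.6 -0.3] t 22.3 q [ 0.26  0.44 -0.02  2.16  0.02  0.54  1.32]
(495, -200, 115, 120) [-8.63  0.46 -0.23] [0.002 0.003 0.571]
(574, -238, 110, 88) [-7.24  4.94  0.5 ] [-0.    -0.     0.559]
(574, -238, 25, 88) [ 0.  -0.   8.5] [0. 0. 0.]
```

Call:
{"name": "play_rows", "arguments": {"motion": [[-1.7, 0.1, -0.1, 0, 0, 0.11, -1], [-3.4, 0.2, -0.1, 0, 0, 0.23, -1], [-5.2, 0.3, -0.2, 0, 0, 0.34, -1], [-6.9, 0.4, -0.2, 0, 0, 0.46, -1], [-8.6, 0.5, -0.2, 0, 0, 0.57, -1]]}}

```text
clock: 22.8
position: [0.4945, -0.1993, 0.1115]
tool_rot: [-3.141, -0.0, 2.091]
force: [0.4, 0.2, -1.2]
grip_width: 0.0354
finger_force: 36.0
```

Call:
{"name": "play_rows", "arguments": {"motion": [[-1.4, 1, 0.1, 0, 0, 0.11, -1], [-2.9, 2, 0.2, 0, 0, 0.22, -1], [-4.3, 3, 0.3, 0, 0, 0.34, -1], [-5.8, 4, 0.4, 0, 0, 0.45, -1], [-7.2, 4.9, 0.5, 0, 0, 0.56, -1]]}}

```text
clock: 23.3
position: [0.5731, -0.237, 0.1063]
tool_rot: [-3.141, -0.0, 1.531]
force: [-0.5, -0.2, -0.4]
grip_width: 0.0356
finger_force: 36.0
```

Call:
{"name": "play_rows", "arguments": {"motion": [[0, 0, 0, 0, 0, 0, -1], [0, 0, 2, 0, 0, 0, -1], [0, 0, 5, 0, 0, 0, -1], [0, 0, 7, 0, 0, 0, -1], [0, 0, 7, 0, 0, 0, -1]]}}

```text
clock: 23.8
position: [0.5705, -0.236, 0.0341]
tool_rot: [-3.137, -0.002, 1.537]
force: [-0.1, 0.2, -0.6]
grip_width: 0.0356
finger_force: 36.0
```

```bash
python3 -c "
from meas import *
objs('wrist',dict(trS=(.573,-.268,.12)))
from plan import *
plan([(574,-238,15.5,88)])"
```

```text
wrist trS rect [ 573.7 -237.8] [139.3  83.2] -1.3 circ [ 573.6 -238.5] 79.5 mean [ 576.1 -231.5] z 0.004
now [ 571.5 -236.5   35.8] [-179.9   -0.    88.1] w 0.0355 F [-0.  -0.  -0.5] t 23.85 q [ 0.13  0.79  0.25  1.75 -0.3   0.64  0.52]
(574, -238, 15.5, 88) [-0.14  0.26  2.03] [-0.002 -0.001  0.001]
```

Call:
{"name": "play_rows", "arguments": {"motion": [[-0.1, 0.1, 0.7, 0, 0, 0, -1], [-0.1, 0.2, 1.4, 0, 0, 0, -1], [-0.1, 0.2, 2, 0, 0, 0, -1], [-0.1, 0.2, 2, 0, 0, 0, -1], [-0.1, 0.2, 2, 0, 0, 0, -1]]}}

```text
clock: 24.35
position: [0.5745, -0.238, 0.0165]
tool_rot: [-3.142, 0.0, 1.536]
force: [-0.2, -0.2, -1.6]
grip_width: 0.0355
finger_force: 36.0
```

Call:
{"name": "play_rows", "arguments": {"motion": [[0, 0, 0.04, 0, 0, 0, -1], [0, 0, 0.08, 0, 0, 0, -1], [0, 0, 0.1, 0, 0, 0, -1], [0, 0, 0.1, 0, 0, 0, -1], [0, 0, 0.1, 0, 0, 0, -1]]}}

```text
clock: 24.85
position: [0.5746, -0.238, 0.0155]
tool_rot: [3.142, 0.0, 1.536]
force: [-1.0, 0.8, -1.1]
grip_width: 0.0355
finger_force: 36.0
```

Call:
{"name": "play_rows", "arguments": {"motion": [[0, 0, 0.03, 0, 0, 0, -1], [0, 0, 0.06, 0, 0, 0, -1], [0, 0, 0.1, 0, 0, 0, -1], [0, 0, 0.1, 0, 0, 0, -1], [0, 0, 0.1, 0, 0, 0, -1]]}}

```text
clock: 25.35
position: [0.5746, -0.2379, 0.0145]
tool_rot: [3.142, -0.0, 1.536]
force: [-0.5, 0.7, 0.5]
grip_width: 0.0353
finger_force: 36.3
```

Call:
{"name": "play_rows", "arguments": {"motion": [[0, 0, 0.02, 0, 0, 0, -1], [0, 0, 0.04, 0, 0, 0, -1], [0, 0, 0.06, 0, 0, 0, -1], [0, 0, 0.06, 0, 0, 0, -1], [0, 0, 0.06, 0, 0, 0, -1]]}}

```text
clock: 25.85
position: [0.5746, -0.2379, 0.0144]
tool_rot: [3.141, -0.0, 1.536]
force: [-5.1, 3.4, 12.9]
grip_width: 0.0355
finger_force: 37.9
```

Contact with the floor as predicted. Release it and go to the second block.

Call:
{"name": "play_rows", "arguments": {"motion": [[0, 0, -0.05, 0, 0, 0, -1], [0, 0, -0.05, 0, 0, 0, 0], [0, 0, -0.05, 0, 0, 0, 0.5], [0, 0, -0.05, 0, 0, 0, 0.5], [0, 0, -0.05, 0, 0, 0, 0.5]]}}

```text
clock: 26.35
position: [0.5746, -0.2379, 0.0142]
tool_rot: [-3.142, -0.0, 1.536]
force: [-0.1, 0.4, 0.6]
grip_width: 0.064
finger_force: 0.0
```

Call:
{"name": "play_rows", "arguments": {"motion": [[0, 0, -0.5, 0, 0, 0, 0.5], [0, 0, -3, 0, 0, 0, 0.5], [0, 0, -7, 0, 0, 0, 0.7], [0, 0, -11, 0, 0, 0, 1], [0, 0, -13, 0, 0, 0, 1]]}}

```text
clock: 26.85
position: [0.5754, -0.2385, 0.148]
tool_rot: [3.138, 0.001, 1.535]
force: [-0.0, 0.4, 0.0]
grip_width: 0.0851
finger_force: 0.0
```

```bash
python3 -c "
from meas import *
objs('wrist',dict(b1=(.5746,-.238,.05),trS=(.573,-.268,.12)))
from plan import *
plan([(494,-272,140,120),(414,-306.5,110,152.5),(414,-306.5,9,152.5)])"
```

```text
wrist b1 rect [ 573.6 -239.7] [51.3 36.1] 87.9 circ [ 573.6 -240. ] 30.1 mean [ 573.6 -239. ] z 0.0456
wrist trS rect [ 573.  -268.1] [142.1 140.3] 88.7 circ [ 572.9 -268.6] 98.2 mean [ 573.2 -265.4] z 0.0039
now [ 576.3 -238.9  150. ] [1.797e+02 1.000e-01 8.800e+01] w 0.0856 F [ 2.2 -0.6  3.2] t 26.9 q [ 0.09  0.63  0.32  1.69 -0.25  0.85  0.48]
(494, -272, 140, 120) [-3.6  -8.11  0.95] [ 0.005  0.003 -0.559]
(414, -306.5, 110, 152.5) [ 1.01 -8.65  3.  ] [-0.     0.    -0.567]
(414, -306.5, 9, 152.5) [-0.  -0.  10.1] [0. 0. 0.]
```

Call:
{"name": "play_rows", "arguments": {"motion": [[-0.7, -1.6, 0.2, 0, 0, -0.11, 1], [-1.4, -3.2, 0.4, 0, 0, -0.22, 1], [-2.2, -4.9, 0.6, 0, 0, -0.34, 1], [-2.9, -6.5, 0.8, 0, 0, -0.45, 1], [-3.6, -8.1, 0.9, 0, 0, -0.56, 1]]}}

```text
clock: 27.4
position: [0.4915, -0.2713, 0.1353]
tool_rot: [-3.141, 0.0, 2.1]
force: [-0.4, 0.0, -0.4]
grip_width: 0.085
finger_force: 0.0
```

Call:
{"name": "play_rows", "arguments": {"motion": [[0.2, -1.7, 0.6, 0, 0, -0.11, 1], [0.4, -3.4, 1.2, 0, 0, -0.23, 1], [0.6, -5.2, 1.8, 0, 0, -0.34, 1], [0.8, -6.9, 2.4, 0, 0, -0.46, 1], [1, -8.6, 2.6, 0, 0, -0.57, 1]]}}

```text
clock: 27.9
position: [0.412, -0.3057, 0.109]
tool_rot: [-3.142, -0.0, 2.671]
force: [-0.1, -0.3, -0.1]
grip_width: 0.0851
finger_force: 0.0
```

Call:
{"name": "play_rows", "arguments": {"motion": [[0, 0, 0, 0, 0, 0, 1], [0, 0, 0, 0, 0, 0, 1], [0, 0, 0, 0, 0, 0, 1], [0, 0, 0, 0, 0, 0, 1], [0, 0, 0, 0, 0, 0, 1]]}}

```text
clock: 28.4
position: [0.4134, -0.3052, 0.1094]
tool_rot: [-3.142, 0.0, 2.666]
force: [-0.5, -0.2, 0.3]
grip_width: 0.0854
finger_force: 0.0
```

```bash
python3 -c "
from meas import *
objs('wrist',dict(blkR=S['blkR']))
from plan import *
plan([(414,-306.5,9,152.5)])"
```

```text
wrist blkR rect [ 412.7 -306.8] [50.7 35.5] -26.8 circ [ 412.9 -306.8] 29.4 mean [ 412.1 -306.4] z 0.0416
now [ 413.3 -305.3  109.3] [-180.     0.   152.7] w 0.0854 F [-0.5  0.1  0.3] t 28.45 q [ 0.52  0.52 -0.    1.99  0.    0.62  1.61]
(414, -306.5, 9, 152.5) [-0.12 -0.08 10.03] [-0.     0.     0.004]
```

Call:
{"name": "play_rows", "arguments": {"motion": [[-0.1, 0, 3, 0, 0, 0, 1], [-0.1, -0.1, 6, 0, 0, 0, 1], [-0.1, -0.1, 9, 0, 0, 0, 1], [-0.1, -0.1, 10, 0, 0, 0, 1], [-0.1, -0.1, 10, 0, 0, 0, 1]]}}

```text
clock: 28.95
position: [0.4129, -0.3064, 0.0085]
tool_rot: [3.141, -0.002, 2.666]
force: [0.4, -0.2, 0.4]
grip_width: 0.0855
finger_force: 0.0
```

Call:
{"name": "play_rows", "arguments": {"motion": [[0, 0, 0, 0, 0, 0, 0.5], [0, 0, 0, 0, 0, 0, 0.2], [0, 0, 0, 0, 0, 0, 0], [0, 0, 0, 0, 0, 0, -0.4], [0, 0, 0, 0, 0, 0, -1]]}}

```text
clock: 29.45
position: [0.4138, -0.3072, 0.0103]
tool_rot: [-3.141, 0.001, 2.666]
force: [-1.5, 1.3, 12.3]
grip_width: 0.0359
finger_force: 34.4
```

Call:
{"name": "play_rows", "arguments": {"motion": [[0, 0, 0, 0, 0, 0, -1], [0, 0, 0, 0, 0, 0, -1], [0, 0, 0, 0, 0, 0, -1], [0, 0, 0, 0, 0, 0, -1], [0, 0, 0, 0, 0, 0, -1]]}}

```text
clock: 29.95
position: [0.4138, -0.3072, 0.0103]
tool_rot: [-3.141, 0.001, 2.666]
force: [-1.6, 0.9, 13.3]
grip_width: 0.0356
finger_force: 34.4
```

Call:
{"name": "play_rows", "arguments": {"motion": [[0, 0, -1, 0, 0, 0, -1], [0, 0, -3, 0, 0, 0, -1], [0, 0, -6, 0, 0, 0, -1], [0, 0, -9, 0, 0, 0, -1], [0, 0, -10, 0, 0, 0, -1]]}}

```text
clock: 30.45
position: [0.4142, -0.3076, 0.1126]
tool_rot: [-3.141, 0.004, 2.665]
force: [-0.4, -0.0, -1.6]
grip_width: 0.0355
finger_force: 35.7
```

```bash
python3 -c "
from plan import *
plan([(494,-303,115,120),(572.5,-299.5,110,88),(572.5,-299.5,35,88)])"
```

```text
now [ 414.2 -307.6  112.6] [-180.     0.2  152.7] w 0.0355 F [-0.4 -0.  -1.6] t 30.45 q [ 0.53  0.52 -0.    1.99  0.    0.63  1.62]
(494, -303, 115, 120) [-6.89  4.06 -0.22] [0.001 0.004 0.571]
(572.5, -299.5, 110, 88) [-3.62  6.97  0.5 ] [-0.    -0.     0.559]
(572.5, -299.5, 35, 88) [ 0.  -0.   7.5] [0. 0. 0.]
```

Call:
{"name": "play_rows", "arguments": {"motion": [[-1.4, 0.8, -0.1, 0, 0, 0.11, -1], [-2.8, 1.6, -0.1, 0, 0, 0.23, -1], [-4.1, 2.4, -0.2, 0, 0, 0.34, -1], [-5.5, 3.2, -0.2, 0, 0, 0.46, -1], [-6.9, 4, -0.2, 0, 0, 0.57, -1]]}}

```text
clock: 30.95
position: [0.4935, -0.3027, 0.1114]
tool_rot: [-3.142, -0.0, 2.091]
force: [-0.2, -0.5, -1.4]
grip_width: 0.0355
finger_force: 35.7
```

Call:
{"name": "play_rows", "arguments": {"motion": [[-0.7, 1.4, 0.1, 0, 0, 0.11, -1], [-1.4, 2.8, 0.2, 0, 0, 0.22, -1], [-2.2, 4.2, 0.3, 0, 0, 0.34, -1], [-2.9, 5.6, 0.4, 0, 0, 0.45, -1], [-3.6, 7, 0.5, 0, 0, 0.56, -1]]}}

```text
clock: 31.45
position: [0.5721, -0.2987, 0.1062]
tool_rot: [-3.141, -0.0, 1.531]
force: [-0.5, 0.0, -1.2]
grip_width: 0.0355
finger_force: 35.7
```

Call:
{"name": "play_rows", "arguments": {"motion": [[0, 0, 0, 0, 0, 0, -1], [0, 0, 0, 0, 0, 0, -1], [0, 0, 1, 0, 0, 0, -1], [0, 0, 2.5, 0, 0, 0, -1], [0, 0, 2.5, 0, 0, 0, -1]]}}

```text
clock: 31.95
position: [0.57, -0.2985, 0.0788]
tool_rot: [-3.138, -0.001, 1.536]
force: [0.6, -0.7, -1.1]
grip_width: 0.0355
finger_force: 35.7
```

```bash
python3 -c "
from plan import *
p,d,ci=grab('wrist'); cv2.imwrite('pics/w4.png',p[:,:,::-1])
plan([(572.5,-299.5,15.5,88)])"
```

```text
now [ 570.5 -298.8   79.8] [-1.799e+02 -1.000e-01  8.800e+01] w 0.0362 F [ 0.1 -0.3 -0.3] t 32.0 q [ 0.2   0.76  0.3   1.67 -0.3   0.76  0.6 ]
(572.5, -299.5, 15.5, 88) [-0.07  0.21  6.43] [-0.002 -0.001 -0.   ]
```

View pics/w4.png

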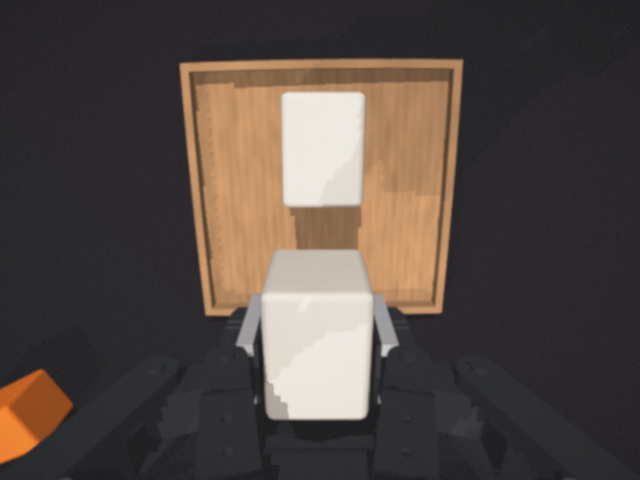

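The first block lies flat and square in the tray at (323,150), and the second is held upright at (317,335), clear of it. Lowering.

Call:
{"name": "play_rows", "arguments": {"motion": [[-0.1, 0.2, 2, 0, 0, 0, -1], [-0.1, 0.2, 4, 0, 0, 0, -1], [-0.1, 0.2, 5.5, 0, 0, 0, -1], [-0.1, 0.2, 6.2, 0, 0, 0, -1], [-0.1, 0.2, 6.2, 0, 0, 0, -1]]}}

```text
clock: 32.5
position: [0.5732, -0.3, 0.0186]
tool_rot: [-3.141, -0.0, 1.536]
force: [0.4, 1.3, -0.7]
grip_width: 0.0354
finger_force: 35.7
```

Call:
{"name": "play_rows", "arguments": {"motion": [[0, 0, 0, 0, 0, 0, -1], [0, 0, 0, 0, 0, 0, -1], [0, 0, 0, 0, 0, 0, -1], [0, 0, 0, 0, 0, 0, -1], [0, 0, 0, 0, 0, 0, -1]]}}

```text
clock: 33.0
position: [0.5737, -0.3001, 0.0196]
tool_rot: [3.141, 0.0, 1.536]
force: [0.1, 0.7, -0.7]
grip_width: 0.0359
finger_force: 35.7
```

Call:
{"name": "play_rows", "arguments": {"motion": [[0, 0, 0.1, 0, 0, 0, -1], [0, 0, 0.2, 0, 0, 0, -1], [0, 0, 0.3, 0, 0, 0, -1], [0, 0, 0.4, 0, 0, 0, -1], [0, 0, 0.4, 0, 0, 0, -1]]}}

```text
clock: 33.5
position: [0.5735, -0.3001, 0.0151]
tool_rot: [-3.141, -0.0, 1.536]
force: [0.5, -0.0, -1.2]
grip_width: 0.0356
finger_force: 35.7
```

Call:
{"name": "play_rows", "arguments": {"motion": [[0, 0, 0.03, 0, 0, 0, -1], [0, 0, 0.06, 0, 0, 0, -1], [0, 0, 0.1, 0, 0, 0, -1], [0, 0, 0.1, 0, 0, 0, -1], [0, 0, 0.1, 0, 0, 0, -1]]}}

```text
clock: 34.0
position: [0.5736, -0.3001, 0.0144]
tool_rot: [3.141, 0.0, 1.536]
force: [-0.4, -0.1, 1.1]
grip_width: 0.0355
finger_force: 35.9
```

Call:
{"name": "play_rows", "arguments": {"motion": [[0, 0, 0.03, 0, 0, 0, -1], [0, 0, 0.05, 0, 0, 0, -1], [0, 0, 0.05, 0, 0, 0, -1], [0, 0, 0.05, 0, 0, 0, -1], [0, 0, 0.05, 0, 0, 0, -1]]}}

```text
clock: 34.5
position: [0.5736, -0.3001, 0.0143]
tool_rot: [3.141, -0.0, 1.536]
force: [-2.6, 1.8, 10.6]
grip_width: 0.0355
finger_force: 37.2
```

Call:
{"name": "play_rows", "arguments": {"motion": [[0, 0, -0.04, 0, 0, 0, -1], [0, 0, -0.05, 0, 0, 0, 0], [0, 0, -0.05, 0, 0, 0, 0.5], [0, 0, -0.05, 0, 0, 0, 0.5], [0, 0, -0.05, 0, 0, 0, 0.5]]}}

```text
clock: 35.0
position: [0.5735, -0.3001, 0.0142]
tool_rot: [-3.141, -0.0, 1.536]
force: [0.2, -0.2, 0.4]
grip_width: 0.0639
finger_force: 0.0
```

Call:
{"name": "play_rows", "arguments": {"motion": [[0, 0, -0.5, 0, 0, 0, 0.5], [0, 0, -3, 0, 0, 0, 0.5], [0, 0, -7, 0, 0, 0, 0.7], [0, 0, -11, 0, 0, 0, 1], [0, 0, -14, 0, 0, 0, 1]]}}

```text
clock: 35.5
position: [0.5738, -0.3004, 0.1572]
tool_rot: [3.14, 0.001, 1.535]
force: [-0.3, 0.2, 0.0]
grip_width: 0.0853
finger_force: 0.0
```

```bash
python3 -c "
from meas import *
objs('wrist',dict(b2=(.5735,-.3,.033),b1=(.5746,-.238,.033)))
from plan import *
plan([(580,-120,170,105),(560,50,170,130),(500,190,170,165),(420,310,140,195),(420,310,120,211),(420,310,10,211)])"
```

```text
wrist b2 rect [ 572.6 -300.8] [52.  36.1] 87.9 circ [ 572.5 -301. ] 30.1 mean [ 572.6 -300.3] z 0.0456
wrist b1 rect [ 573.8 -240.4] [49.4 35.7] 88.0 circ [ 573.4 -240.4] 29.3 mean [ 573.8 -239.8] z 0.0457
now [ 575.4 -301.4  161.5] [1.796e+02 1.000e-01 8.800e+01] w 0.0853 F [ 2.5 -1.1  6.1] t 35.55 q [ 0.17  0.66  0.34  1.61 -0.26  0.91  0.58]
(580, -120, 170, 105) [18.14 -0.18 -0.9 ] [ 0.006  0.003 -0.297]
(560, 50, 170, 130) [16.94  2.47  0.  ] [ 0.     0.    -0.436]
(500, 190, 170, 165) [14.58  4.4   0.  ] [ 0.     0.    -0.611]
(420, 310, 140, 195) [10.83  9.52  3.  ] [ 0.     0.    -0.524]
(420, 310, 120, 211) [-0. -0.  2.] [ 0.     0.    -0.279]
(420, 310, 10, 211) [ 0. -0. 11.] [0. 0. 0.]
```

Both blocks are flat, with a gap of about 10 mm. Now the lintel.

Call:
{"name": "play_rows", "arguments": {"motion": [[3.6, 0, -0.2, 0, 0, -0.06, 1], [7.2, 0, -0.4, 0, 0, -0.12, 1], [10.8, -0.1, -0.6, 0, 0, -0.18, 1], [14.4, -0.1, -0.8, 0, 0, -0.24, 1], [18.1, -0.2, -0.9, 0, 0, -0.3, 1]]}}

```text
clock: 36.05
position: [0.5779, -0.1178, 0.1637]
tool_rot: [3.141, 0.0, 1.838]
force: [1.3, 0.2, 0.3]
grip_width: 0.0856
finger_force: 0.0
```

Call:
{"name": "play_rows", "arguments": {"motion": [[3.4, 0.5, 0, 0, 0, -0.09, 1], [6.8, 1, 0, 0, 0, -0.17, 1], [10.2, 1.5, 0, 0, 0, -0.26, 1], [13.5, 2, 0, 0, 0, -0.35, 1], [16.9, 2.5, 0, 0, 0, -0.44, 1]]}}

```text
clock: 36.55
position: [0.5575, 0.0517, 0.1636]
tool_rot: [3.141, 0.0, 2.279]
force: [1.6, -0.6, 0.8]
grip_width: 0.0851
finger_force: 0.0
```

Call:
{"name": "play_rows", "arguments": {"motion": [[2.9, 0.9, 0, 0, 0, -0.12, 1], [5.8, 1.8, 0, 0, 0, -0.24, 1], [8.7, 2.6, 0, 0, 0, -0.37, 1], [11.6, 3.5, 0, 0, 0, -0.49, 1], [14.6, 4.4, 0, 0, 0, -0.61, 1]]}}

```text
clock: 37.05
position: [0.4962, 0.1911, 0.1636]
tool_rot: [3.141, 0.001, 2.89]
force: [0.7, -0.3, -0.1]
grip_width: 0.0854
finger_force: 0.0
```

Call:
{"name": "play_rows", "arguments": {"motion": [[2.2, 1.9, 0.6, 0, 0, -0.1, 1], [4.3, 3.8, 1.2, 0, 0, -0.2, 1], [6.5, 5.7, 1.8, 0, 0, -0.31, 1], [8.7, 7.6, 2.4, 0, 0, -0.42, 1], [10.8, 9.5, 3, 0, 0, -0.52, 1]]}}

```text
clock: 37.55
position: [0.4155, 0.3103, 0.1333]
tool_rot: [3.142, 0.0, -2.873]
force: [0.3, 0.2, 0.2]
grip_width: 0.0855
finger_force: 0.0
```

Call:
{"name": "play_rows", "arguments": {"motion": [[0, 0, 0.5, 0, 0, -0.1, 1], [0, 0, 1, 0, 0, -0.2, 1], [0, 0, 1.5, 0, 0, -0.28, 1], [0, 0, 2, 0, 0, -0.28, 1], [0, 0, 2, 0, 0, -0.28, 1]], "squeeze": 45}}

```text
clock: 38.05
position: [0.4161, 0.3091, 0.1128]
tool_rot: [-3.141, -0.001, -2.6]
force: [-0.1, -0.1, 0.7]
grip_width: 0.0856
finger_force: 0.0
```

```bash
python3 -c "
from meas import *
objs('wrist',dict(l=S['lintel']))
from plan import *
plan([(420,310,13,211)])"
```

```text
wrist l rect [419.  310.1] [109.4  31.6] 32.3 circ [419.1 310.2] 55.9 mean [415.3 308. ] z 0.0417
now [416.2 309.3 113.2] [-180.   -0. -149.] w 0.0852 F [-0.3 -0.3 -0.4] t 38.1 q [-0.57  0.53 -0.24  1.97  0.2   0.66  1.18]
(420, 310, 13, 211) [-0.37 -0.13 10.02] [-0. -0.  0.]
```

Call:
{"name": "play_rows", "arguments": {"motion": [[-0.3, -0.1, 3, 0, 0, -0.01, 1], [-0.3, -0.1, 6, 0, 0, -0.01, 1], [-0.3, -0.1, 9, 0, 0, -0.01, 1], [-0.3, -0.1, 10.2, 0, 0, -0.01, 1], [-0.3, -0.1, 10.2, 0, 0, -0.01, 1]]}}

```text
clock: 38.6
position: [0.4188, 0.3098, 0.0104]
tool_rot: [-3.141, -0.002, -2.588]
force: [-0.3, -0.0, 1.2]
grip_width: 0.0851
finger_force: 0.0
```

Call:
{"name": "play_rows", "arguments": {"motion": [[0, 0, 0, 0, 0, 0, 0.5], [0, 0, 0, 0, 0, 0, 0.2], [0, 0, 0, 0, 0, 0, 0], [0, 0, 0, 0, 0, 0, -0.4], [0, 0, 0, 0, 0, 0, -1]]}}

```text
clock: 39.1
position: [0.4198, 0.3104, 0.0122]
tool_rot: [-3.142, 0.001, -2.587]
force: [-1.4, -1.3, 12.9]
grip_width: 0.0311
finger_force: 44.6
```

Call:
{"name": "play_rows", "arguments": {"motion": [[0, 0, 0, 0, 0, 0, -1], [0, 0, 0, 0, 0, 0, -1], [0, 0, 0, 0, 0, 0, -1], [0, 0, 0, 0, 0, 0, -1], [0, 0, 0, 0, 0, 0, -1]]}}

```text
clock: 39.6
position: [0.4198, 0.3104, 0.0123]
tool_rot: [-3.142, 0.001, -2.588]
force: [-2.3, -2.4, 13.2]
grip_width: 0.0313
finger_force: 44.6
```

Call:
{"name": "play_rows", "arguments": {"motion": [[0, 0, -1, 0, 0, 0, -1], [0, 0, -3, 0, 0, 0, -1], [0, 0, -6, 0, 0, 0, -1], [0, 0, -9, 0, 0, 0, -1], [0, 0, -10, 0, 0, 0, -1]]}}

```text
clock: 40.1
position: [0.4202, 0.3108, 0.1144]
tool_rot: [3.141, 0.004, -2.588]
force: [0.4, -0.4, -2.3]
grip_width: 0.0313
finger_force: 45.5
```

```bash
python3 -c "
from plan import *
grab('wrist')
plan([(515,280,115,195),(608.5,253.5,110,179),(608.5,253.5,35,179)])"
```

```text
now [420.3 310.8 114.5] [ 180.     0.2 -148.3] w 0.0313 F [1.8 1.1 0.9] t 40.15 q [-0.57  0.53 -0.25  1.96  0.2   0.67  1.19]
(515, 280, 115, 195) [-6.43 -7.6  -0.03] [0.001 0.004 0.292]
(608.5, 253.5, 110, 179) [-8.35 -4.98  0.5 ] [ 0.    -0.     0.279]
(608.5, 253.5, 35, 179) [ 0.  -0.   7.5] [0. 0. 0.]
```

Call:
{"name": "play_rows", "arguments": {"motion": [[-1.3, -1.5, 0, 0, 0, 0.06, -1], [-2.6, -3, 0, 0, 0, 0.12, -1], [-3.9, -4.6, 0, 0, 0, 0.18, -1], [-5.1, -6.1, 0, 0, 0, 0.24, -1], [-6.4, -7.6, 0, 0, 0, 0.29, -1]]}}

```text
clock: 40.65
position: [0.5145, 0.2781, 0.11]
tool_rot: [-3.141, -0.002, -2.881]
force: [0.4, 0.3, -1.8]
grip_width: 0.0314
finger_force: 45.5
```

Call:
{"name": "play_rows", "arguments": {"motion": [[-1.7, -1, 0.1, 0, 0, 0.06, -1], [-3.4, -2, 0.2, 0, 0, 0.12, -1], [-5.1, -3, 0.3, 0, 0, 0.18, -1], [-7, -4.2, 0.4, 0, 0, 0.24, -1], [-8.4, -5, 0.5, 0, 0, 0.28, -1]]}}

```text
clock: 41.15
position: [0.6091, 0.2513, 0.1047]
tool_rot: [-3.14, -0.001, 3.121]
force: [0.3, -0.1, -2.3]
grip_width: 0.0313
finger_force: 45.5
```

Call:
{"name": "play_rows", "arguments": {"motion": [[0, 0, 0, 0, 0, 0, -1], [0, 0, 0, 0, 0, 0, -1], [0, 0, 0, 0, 0, 0, -1], [0, 0, 0, 0, 0, 0, -1], [0, 0, 0, 0, 0, 0, -1]]}}

```text
clock: 41.65
position: [0.6076, 0.2531, 0.1064]
tool_rot: [3.142, -0.0, 3.126]
force: [1.0, 0.6, -1.4]
grip_width: 0.0315
finger_force: 45.4
```

```bash
python3 -c "
from meas import *
p,d,ci=grab('wrist'); cv2.imwrite('pics/w5.png',p[:,:,::-1])
objs('wrist',dict(trL=(.6085,.2535,.12)))
from plan import *
plan([(608.5,253.5,20,179)])"
```

```text
wrist trL rect [586.8 255.1] [118.7  76.1] -1.4 circ [587.1 255. ] 69.8 mean [558.7 257.8] z 0.0042
now [607.7 253.1 106.4] [180.    0.  179.1] w 0.0314 F [-0.3  0.2 -2.4] t 41.75 q [-0.43  0.71 -0.08  1.6   0.07  0.83  1.01]
(608.5, 253.5, 20, 179) [-0.07  0.04  8.64] [0.    0.    0.002]
```

View pics/w5.png

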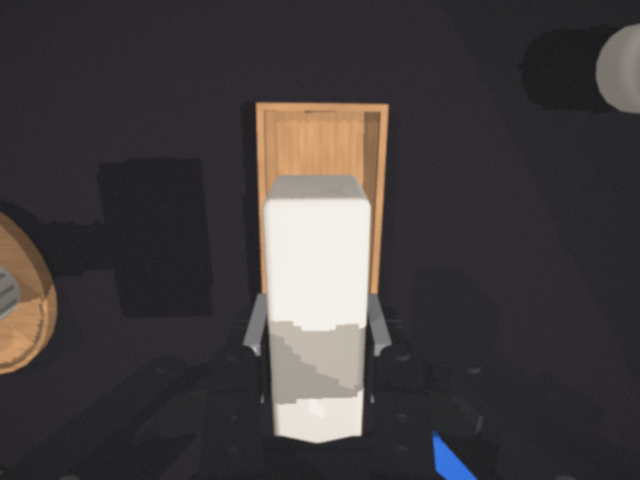

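The lintel is aligned over the long tray (tray edges at x 260 and 383 px, lintel 267 to 368). Lowering.

Call:
{"name": "play_rows", "arguments": {"motion": [[0, 0.1, 2, 0, 0, 0, -1], [0, 0.1, 4, 0, 0, 0, -1], [0, 0.1, 6, 0, 0, 0, -1], [0, 0.1, 8, 0, 0, 0, -1], [0, 0.1, 8.4, 0, 0, 0, -1]]}}

```text
clock: 42.25
position: [0.6067, 0.2535, 0.0203]
tool_rot: [-3.14, -0.003, 3.126]
force: [0.2, 0.3, -1.7]
grip_width: 0.0311
finger_force: 45.4
```

Call:
{"name": "play_rows", "arguments": {"motion": [[0, 0, 0, 0, 0, 0, -1], [0, 0, 0, 0, 0, 0, -1], [0, 0, 0, 0, 0, 0, -1], [0, 0, 0, 0, 0, 0, -1], [0, 0, 0, 0, 0, 0, -1]]}}

```text
clock: 42.75
position: [0.6081, 0.254, 0.0228]
tool_rot: [3.141, 0.001, 3.126]
force: [0.2, -0.2, -1.5]
grip_width: 0.0315
finger_force: 45.4
```

Call:
{"name": "play_rows", "arguments": {"motion": [[0, 0, 0.1, 0, 0, 0, -1], [0, 0, 0.2, 0, 0, 0, -1], [0, 0, 0.4, 0, 0, 0, -1], [0, 0, 0.5, 0, 0, 0, -1], [0, 0, 0.5, 0, 0, 0, -1]]}}

```text
clock: 43.25
position: [0.6077, 0.2539, 0.017]
tool_rot: [-3.141, -0.0, 3.126]
force: [-1.2, -0.4, -1.9]
grip_width: 0.0315
finger_force: 45.4
```

Call:
{"name": "play_rows", "arguments": {"motion": [[0, 0, 0.03, 0, 0, 0, -1], [0, 0, 0.06, 0, 0, 0, -1], [0, 0, 0.1, 0, 0, 0, -1], [0, 0, 0.1, 0, 0, 0, -1], [0, 0, 0.1, 0, 0, 0, -1]]}}

```text
clock: 43.75
position: [0.6079, 0.2539, 0.0163]
tool_rot: [3.142, 0.0, 3.126]
force: [-1.1, 0.8, -0.6]
grip_width: 0.0312
finger_force: 45.7
```

Call:
{"name": "play_rows", "arguments": {"motion": [[0, 0, 0.03, 0, 0, 0, -1], [0, 0, 0.06, 0, 0, 0, -1], [0, 0, 0.06, 0, 0, 0, -1], [0, 0, 0.06, 0, 0, 0, -1], [0, 0, 0.06, 0, 0, 0, -1]]}}

```text
clock: 44.25
position: [0.6079, 0.2539, 0.0163]
tool_rot: [3.142, 0.0, 3.126]
force: [-4.2, -1.9, 9.6]
grip_width: 0.0314
finger_force: 47.0
```

Call:
{"name": "play_rows", "arguments": {"motion": [[0, 0, -0.04, 0, 0, 0, -1], [0, 0, -0.05, 0, 0, 0, -0.1], [0, 0, -0.05, 0, 0, 0, 0.2], [0, 0, -0.05, 0, 0, 0, 0.2], [0, 0, -0.05, 0, 0, 0, 0.2]]}}

```text
clock: 44.75
position: [0.6079, 0.2539, 0.0161]
tool_rot: [-3.142, -0.0, 3.126]
force: [0.1, -0.6, -0.8]
grip_width: 0.0513
finger_force: 0.0
```

Call:
{"name": "play_rows", "arguments": {"motion": [[0, 0, -0.5, 0, 0, 0, 0.2], [0, 0, -3, 0, 0, 0, 0.2], [0, 0, -7, 0, 0, 0, 0.5], [0, 0, -11, 0, 0, 0, 1], [0, 0, -15, 0, 0, 0, 1]]}}

```text
clock: 45.25
position: [0.6077, 0.2538, 0.1682]
tool_rot: [3.141, 0.0, 3.126]
force: [0.4, 0.5, 0.2]
grip_width: 0.0853
finger_force: 0.0
```

Call:
{"name": "play_rows", "arguments": {"motion": [[0, -4, -1, 0, 0, 0, 1], [0, -8, -2, 0, 0, 0, 1], [0, -11, -3, 0, 0, 0, 1], [0, -13, -3, 0, 0, 0, 1], [0, -13, -3, 0, 0, 0, 1]]}}

```text
clock: 45.75
position: [0.6062, 0.1203, 0.1971]
tool_rot: [-3.14, 0.001, 3.122]
force: [0.1, -0.8, -0.0]
grip_width: 0.0853
finger_force: 0.0
```

```bash
python3 -c "
from meas import *
objs('wrist',dict(l=(.608,.254,.08),trL=(.6085,.2535,.12)))
p,d,ci=grab('scene'); cv2.imwrite('pics/s2.png',p[:,:,::-1])
p,d,ci=grab('top'); print('jar',onplane(ci,(137,248),.055)); cv2.imwrite('pics/t2.png',p[:,:,::-1])
o=np.load('top.npz'); df=np.abs(o['p'].astype(int)-p).max(2)
print('diff jar',df[235:265,120:160].mean(),'tape',df[250:297,298:342].mean(), 'orange',df[285:320,475:510].mean())
"
```

```text
wrist l rect [608.5 252.2] [110.7  36. ] -0.7 circ [608.4 252.8] 57.4 mean [605.5 252.3] z 0.0457
wrist trL rect [607.3 253.1] [160.5  79.9] -1.5 circ [607.3 253.8] 88.3 mean [593.6 245.7] z 0.0045
jar [[0.50561458 0.4409715  0.055     ]]
diff jar 8.401666666666667 tape 35.26257253384913 orange 1.8604081632653062
```

View pics/s2.png

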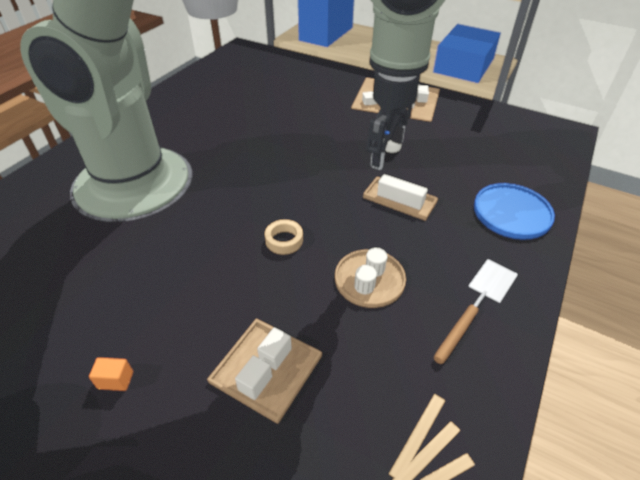

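View pics/t2.png

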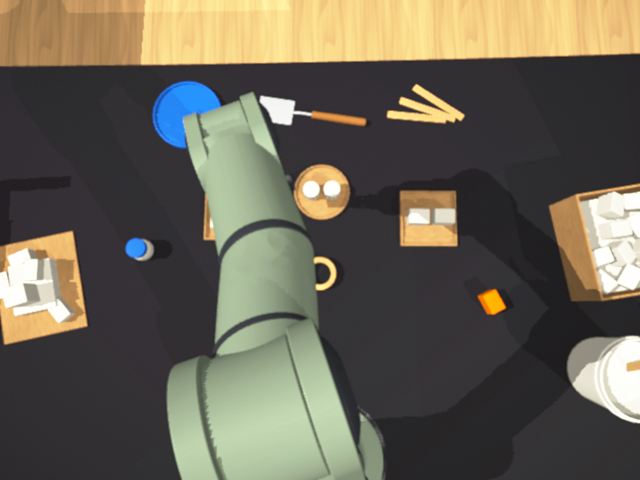

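The scene view shows the lintel at (402,191), the drums at (377,262) and (366,279), and the blocks at (275,348) and (254,378). All are flat in their trays, and the tape (284,237) has not moved. In the top view the jar (138,248) is unmoved too. Handing in.

```bash
python3 -c "
from workcell import *
print(bot.job_done())"
```

```text
the job is handed in; nothing more can be done
None
```

I sorted all five stones flat and upright into their trays, left the jar and tape where they were, and handed the job in at about 46 s of the 136 s; it returned no verdict.

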